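# Pop the battery hatch of a microscope's lamp power pack

### The arm

A 6-joint arm with a two-finger parallel gripper is mounted at the origin on the work surface. World frame = base frame: x ahead of the robot, y to its left, z up, the work surface at z = 0. Lengths are in m, angles in rad, forces in N, time in s.
With the tool pointing down it reaches from about 0.375 to 0.975 m from the base axis. Payload 3.8 kg.
Tool frame: the origin (TCP) lies at the very end of the fingers, on their centre line; the grasp point (between the pads) lies 19 mm behind it; z points along the fingers, y is the direction in which the jaws open and shut (so a half turn about z gives the same grasp; the last joint's range is limited). The gripper opens to 85 mm and grips with 20 to 120 N. Pads are 22 mm wide; open, the fingers measure 114 mm over their backs; the gripper's body (76 mm by 85 mm) begins 54 mm behind the grasp point. The pads swing forward as they close: fully open they stand 13 mm farther back than shut.
Start: joints at [1.077, 0.264, 1.604, -0, 1.274, -0.037], TCP at [0.298, 0.606, 0.231] pointing down, gripper open.
Joint ranges: [-2.63, 2.63], [-0.94, 2.18], [0.31, 2.57], [-1.31, 4.45], [0, 2.66], [-2.55, 2.55]. Speed limits (rad/s): [2.57, 2.57, 3.14, 3.14, 3.14, 3.14].

### API

Orientations are given as a rotation vector (axis times angle).
In Python, from workcell import bot, viewer gives the robot as it stands.
- The arm moves only by the tool jog_arm, never from a script. Its argument "motion" is a list of rows, each an object of numbers: "dx", "dy", "dz": the shift along the world's x, y, z in cm; "turn": the turn about the world's z in rad. A call has 1 to 12 rows; each row shifts and turns the commanded pose from where the row before left it; what a row does not reach is not made up. A row lasts 1/12 s, in which the tool goes at most 41.7 mm and 7.16 degrees, less where a joint would pass 70% of its speed; a pose out of reach is approached as far as the arm can. A call is refused whole if a number of a shift passes 4.17 or a number of a turn 0.125, either way. A call with a gripper value outside its range is refused whole. "fingers" is the finger opening in cm, from 0 to 8.54, set as the call begins (left out, the last holds). The fingers move at their own pace and stop on an object; "grip_force" is the grip in N (left out, the last holds). Time passes only in rows, so rows that do not move let the fingers close. It gives the time, the measured TCP pose, the force and the opening at its end, in the units of the state.
- bot.read_state(): the state, without advancing time (a new reading comes with each control period).
- viewer.read_camera(name): name is "scene" or "top"; returns (picture, depth): 420x560x3 uint8, red, green, blue; 420x560 float32, m along the optical axis (not along the pixel's ray), 0 where there is no reading.
- viewer.camera_info(name): a dict with "vertical_fov" (degrees; the focal length in pixels is half the picture's height over the tangent of half this angle, whatever the lens; pixels are square), "cx", "cy" (the principal point, pixels), "dist" ([k1, k2, p1, p2, k3] as OpenCV has them; the pictures are not rectified), "R" (3x3) and "t" (3): a world point X has camera coordinates R X + t. Camera axes: x right, y down, z forward; pixel columns grow to the right and rows downward; lengths in m; the calibration is good to about 2 mm. A picture is of the moment at which its call begins. camera_info takes no time and is no camera call.
- bot.finish_job(): hands the job in, once; it reports no verdict.
The state is a dict: "time": time; "q": joint angles; "joint_vel": joint speeds; "joint_torque": joint torques, N m; "tool_pos": TCP position; "tcp_rot": TCP orientation; "wrist_force": force on the tool from outside, world axes, zero at the start; "torque": the same for the moment, N m; "width": opening from 0.0 (shut) to 1.0 (fully open).
Only numpy, scipy, OpenCV 4.12 (cv2) and the standard library are available. Lean on these libraries where they do the work, as an engineer would, in place of code of your own. Each camera call takes 0.05 s, during which the arm holds its last target. There are 200 camera calls.

### The job

Two lamp power packs for the microscopes stand on the school bench, their hatches held by push-push latches. Press the ribbed pad of the WIDE battery hatch fully in, once, with the fingertips, and let go so that the hatch springs up, then leave it standing open. Press only: do not pick up or shove the packs, do not push the hatch shut again, leave the narrow hatch shut and everything else on the bench where it is.

Things in the scene. Friction and masses are not known exactly. Their poses are not given: they have to be found in the camera images.
- wide: lamp power pack with the wide hatch, loose, about 1.4 kg: white box with a blue band, 120 mm (its x) by 130 mm (its y), rim 64 mm above the table; origin at the centre of its underside, z up, its -x side faces the robot at yaw 0. The hatch covers a battery bay in its top, is hinged along its far (+x) edge, 36 mm from the centre and 69 mm above the table, and lifts towards +x.
- wide_hatch_pad (a point): centre of the top of the ribbed finger pad of the wide hatch, 75 mm above the table when shut. The hatch is a grey plate 70 mm long (pack's x), 92 mm wide (pack's y), 6 mm thick, its top 8 mm above the rim; the pad (12 x 30 mm, 3 mm high) lies by its free edge, 62 mm from the hinge. Site axes turn with the hatch; shut they equal the pack's.
- wide_hatch (a joint): angle of the wide hatch, rad: 0 latched shut, negative pressed in (hard stop -0.10, 6 mm down at the pad), positive open. Pressed past -0.085 (5 mm, 2 to 3 N) and let go, it springs up in 0.5 s to its stop at 1.2 and stays; a shorter press leaves it latched; pushed down and in again it latches shut. A finger left over it holds it down: move up and back.
- wide_catch (a joint): hidden follower of the wide hatch's latch inside the pack, m, not to be handled: 0 latched, below -0.006 released while still pressed, above 0.007 once the hatch has opened.
- slim: lamp power pack with the narrow hatch, loose, about 1.4 kg: white box with a blue band, 120 mm (its x) by 130 mm (its y), rim 64 mm above the table; origin at the centre of its underside, z up, its -x side faces the robot at yaw 0. The hatch covers a battery bay in its top, is hinged along its far (+x) edge, 36 mm from the centre and 69 mm above the table, and lifts towards +x.
- slim_hatch_pad (a point): centre of the top of the ribbed finger pad of the narrow hatch, 75 mm above the table when shut. The hatch is a grey plate 70 mm long (pack's x), 48 mm wide (pack's y), 6 mm thick, its top 8 mm above the rim; the pad (12 x 30 mm, 3 mm high) lies by its free edge, 62 mm from the hinge. Site axes turn with the hatch; shut they equal the pack's.
- slim_hatch (a joint): angle of the narrow hatch, rad: 0 latched shut, negative pressed in (hard stop -0.10, 6 mm down at the pad), positive open. Pressed past -0.085 (5 mm, 2 to 3 N) and let go, it springs up in 0.5 s to its stop at 1.2 and stays; a shorter press leaves it latched; pushed down and in again it latches shut. A finger left over it holds it down: move up and back.
- slim_catch (a joint): hidden follower of the narrow hatch's latch inside the pack, m, not to be handled: 0 latched, below -0.006 released while still pressed, above 0.007 once the hatch has opened.
- dish: glass petri dish, 90 mm across, 16 mm high; origin at the centre of its underside (bystander)
- jar: glass specimen jar with white lid, 56 mm across, 80 mm high; origin under its centre (bystander)
- spray: small orange bottle, 52 mm across, 120 mm high; origin under its centre (bystander)
- cell0: dark round battery cell standing on end, 33 mm across, 59 mm high; origin under its centre (bystander)
- cell1: a second such cell (bystander)
- slidebox: wooden slide box, 100 x 85 x 32 mm; origin under its centre (bystander)
- pan: open white pot with two black side handles, 130 mm across without them, 70 mm high; origin under its centre (bystander)

How it is judged:
On the way, in this order (a step that is already met when the one before it is completed fails the run):
1. the wide hatch is pressed in (value of joint wide_hatch below -0.07 rad and contact force between the fingers and wide above 0.3 N), for 0.02 s.
2. let go, it has sprung open (value of joint wide_hatch above 0.9 rad), for 0.3 s.
At the end, for the whole second after the job is handed in: the wide hatch stands open by itself above 1.0 rad and at rest; the narrow hatch is still shut (below 0.05 rad); both packs are flat on the table and, like all bystanders, within 30 mm of where they began (value of joint wide_hatch above 1 rad and velocity of joint wide_hatch between -0.1 and 0.1 rad/s and value of joint slim_hatch below 0.05 rad and height (world z) of wide below 0.004 m and angle between wide's own z axis and vertical below 0.05 rad and distance of each of wide, slim, dish, jar, spray, cell0, cell1, slidebox, pan from where it was at the start of the episode below 0.03 m); the robot touches nothing.
It fails at once if the wide hatch is pushed shut again after it has popped (value of joint wide_hatch below 0.03 rad and value of joint wide_catch above 0.003 m).
It fails at once if the narrow hatch is opened (value of joint slim_hatch above 0.15 rad).
It fails at once if a pack is lifted, tipped or shoved (height (world z) of any of wide, slim above 0.01 m or angle between any of wide, slim's own z axis and vertical above 0.12 rad or distance of any of wide, slim from where it was at the start of the episode above 0.03 m).
It fails at once if a bystander is disturbed (distance of any of dish, jar, spray, cell0, cell1, slidebox, pan from where it was at the start of the episode above 0.03 m).
It also fails if it takes over 32 s, if anything falls off the work surface, if the arm or the gripper's body presses on something with over 40 N, if the wrist force passes 120 N, or if a joint passes its speed limit or range.

## Working session

There is one attempt and no reset: what is moved stays moved. The work goes in short steps, Python scripts to look and compute and a tool call to move; the robot and the scene stay as the last step left them, time stands still between calls to the robot, and variables do not carry over. Pictures are saved under pics/ and viewed, about 8 in all and at most 12, crops included, and the job is handed in when it is done.

Besides the shell and the picture viewer there is one more tool, called as name(argument=value, ...), one argument or row to a line, values as JSON. jog_arm: Moves the arm, as the interface text tells. Its arguments: {"type":"object","properties":{"motion":{"type":"array"},"fingers":{"type":"number"},"grip_force":{"type":"number"}},"required":["motion"]}

```bash
mkdir -p pics
cat > h.py <<'E'
import numpy as np, cv2
from workcell import bot, viewer
def cam(n):
    p,d=viewer.read_camera(n); i=viewer.camera_info(n)
    f=p.shape[0]/2/np.tan(np.radians(i['vertical_fov'])/2)
    K=np.array([[f,0,i['cx']],[0,f,i['cy']],[0,0,1]])
    return p,d,K,np.array(i['dist']),np.array(i['R']),np.array(i['t'])
def cloud(c):
    p,d,K,D,R,t=c
    v,u=np.mgrid[:p.shape[0],:p.shape[1]]
    n=cv2.undistortPoints(np.stack([u,v],-1).reshape(-1,1,2).astype(float),K,D).reshape(*d.shape,2)
    X=np.dstack([n*d[...,None],d]); return (X-t)@R
E
python3 - <<'E'
from h import *
for n in('top','scene'):
    c=cam(n); cv2.imwrite(f'pics/{n}0.png',c[0][...,::-1]); W=cloud(c); np.save(n+'0.npy',W)
    print(n,c[5],-c[4].T@c[5])
s=bot.read_state();print(s['time'],s['tool_pos'],s['tcp_rot'],s['width'])
E
```

```text
top [-0.00962014  0.55747029  0.86168514] [ 0.4200996  -0.03654861  0.93570694]
scene [ 0.16509722 -0.38567332  1.18360808] [1.01237334 0.02501334 0.74256558]
0.1 [0.29742146 0.60519285 0.23004754] [-0.71115619 -3.05948289  0.00314833] 1.002919765456337
```

View pics/top0.png

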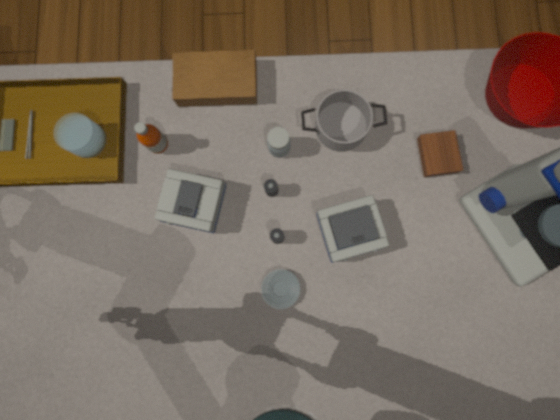

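View pics/scene0.png

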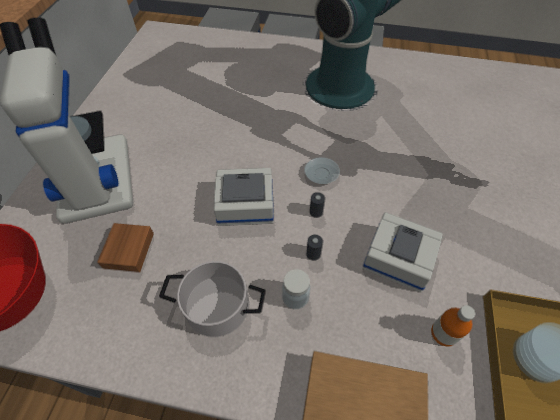

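The top view shows the wide pack at about (353,229), its hatch dark grey, and the narrow pack at about (190,200). The pad should be by the hatch's lower (robot-side) edge. The scene view agrees, with the wide pack at (244,195) and its pad at (243,176).

Run:
```python
from h import *
for n,(u0,u1,v0,v1) in {'top':(300,405,180,275),'scene':(205,285,160,230)}.items():
    W=np.load(n+'0.npy')[v0:v1,u0:u1]; P=W.reshape(-1,3)
    img=cv2.imread(f'pics/{n}0.png')[v0:v1,u0:u1].reshape(-1,3)
    m=(P[:,2]>.052)&(P[:,2]<.085)
    r=cv2.minAreaRect(P[m,:2].astype(np.float32)*1000); print(n,m.sum(),'pack',r, np.percentile(P[m,2],[5,25,50,75,95]))
    h=m&(img.max(1)<125); r=cv2.minAreaRect(P[h,:2].astype(np.float32)*1000); print('hatch',h.sum(),r,np.median(P[h],0))
    print(cv2.boxPoints(r))
    cv2.imwrite(f'pics/{n}_crop.png',cv2.resize(cv2.imread(f'pics/{n}0.png')[v0:v1,u0:u1],None,fx=5,fy=5,interpolation=cv2.INTER_CUBIC))
a=cv2.imread('pics/top_crop.png');b=cv2.imread('pics/scene_crop.png')
b=cv2.copyMakeBorder(b,0,a.shape[0]-b.shape[0],0,0,cv2.BORDER_CONSTANT)
o=np.hstack([a,b]);cv2.imwrite('pics/both.png',cv2.resize(o,None,fx=.85,fy=.85))
```

```text
top 3120 pack ((497.98919677734375, -171.18405151367188), (120.23932647705078, 132.10751342773438), 14.007241249084473) [0.06031503 0.0625449  0.06503331 0.07102419 0.07312923]
hatch 1618 ((495.67138671875, -171.69149780273438), (115.17420959472656, 132.26229858398438), 13.862092971801758) [ 0.49811613 -0.17198279  0.07096075]
[[ 423.91742  -121.283455]
 [ 455.6056   -249.69363 ]
 [ 567.42535  -222.09955 ]
 [ 535.7372    -93.68936 ]]
scene 2420 pack ((499.8624572753906, -170.48281860351562), (121.83307647705078, 130.28102111816406), 13.802501678466797) [0.05870822 0.0620338  0.06410045 0.07063509 0.07250787]
hatch 1370 ((508.0108642578125, -168.7830047607422), (105.25287628173828, 129.75286865234375), 13.724284172058105) [ 0.50958629 -0.1708795   0.07037752]
[[ 441.49506 -118.2445 ]
 [ 472.2789  -244.29274]
 [ 574.5267  -219.3215 ]
 [ 543.7428   -93.27327]]
```

View pics/both.png

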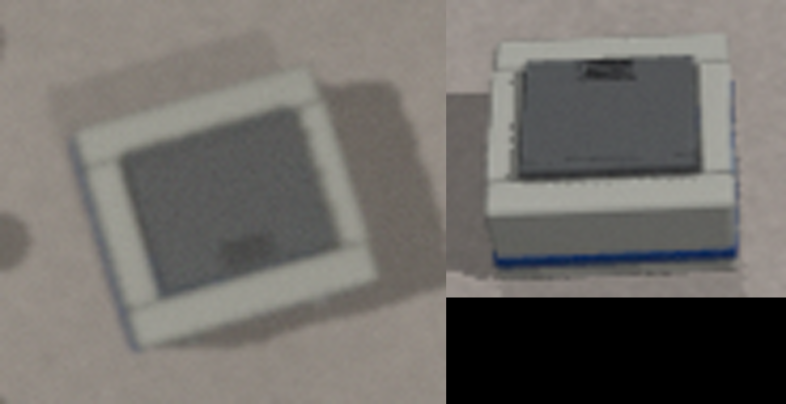

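Both cameras give the pack centre at (0.499,-0.171) and yaw 14°. The size matches, at 120x131 mm. The pad should therefore be at (0.474,-0.177). I'll close the fingers and travel at z≈0.23.

jog_arm(
  motion=[
    {"dx":0.88,"dy":-3.91,"turn":-0.122},
    {"dx":0.88,"dy":-3.91,"turn":-0.122},
    {"dx":0.88,"dy":-3.91,"turn":-0.122},
    {"dx":0.88,"dy":-3.91,"turn":-0.122},
    {"dx":0.88,"dy":-3.91,"turn":-0.122},
    {"dx":0.88,"dy":-3.91,"turn":-0.122},
    {"dx":0.88,"dy":-3.91,"turn":-0.122},
    {"dx":0.88,"dy":-3.91,"turn":-0.122},
    {"dx":0.88,"dy":-3.91,"turn":-0.122},
    {"dx":0.88,"dy":-3.91,"turn":-0.122},
  ],
  fingers=0,
  grip_force=40,
)

```text
validation failed for argument at $.mo...
```

jog_arm(
  motion=[
    {"dx":0.88,"dy":-3.91,"turn":-0.122},
    {"dx":0.88,"dy":-3.91,"turn":-0.122},
    {"dx":0.88,"dy":-3.91,"turn":-0.122},
    {"dx":0.88,"dy":-3.91,"turn":-0.122},
    {"dx":0.88,"dy":-3.91,"turn":-0.122},
    {"dx":0.88,"dy":-3.91,"turn":-0.122},
    {"dx":0.88,"dy":-3.91,"turn":-0.122},
    {"dx":0.88,"dy":-3.91,"turn":-0.122},
    {"dx":0.88,"dy":-3.91,"turn":-0.122},
    {"dx":0.88,"dy":-3.91,"turn":-0.122},
    {},
    {},
  ],
)

```text
validation failed for argument at $.mo...
```

jog_arm(
  motion=[
    {"dx":0.88,"dy":-3.91,"dz":0,"turn":-0.122},
    {"dx":0.88,"dy":-3.91,"dz":0,"turn":-0.122},
    {"dx":0.88,"dy":-3.91,"dz":0,"turn":-0.122},
    {"dx":0.88,"dy":-3.91,"dz":0,"turn":-0.122},
    {"dx":0.88,"dy":-3.91,"dz":0,"turn":-0.122},
    {"dx":0.88,"dy":-3.91,"dz":0,"turn":-0.122},
    {"dx":0.88,"dy":-3.91,"dz":0,"turn":-0.122},
    {"dx":0.88,"dy":-3.91,"dz":0,"turn":-0.122},
    {"dx":0.88,"dy":-3.91,"dz":0,"turn":-0.122},
    {"dx":0.88,"dy":-3.91,"dz":0,"turn":-0.122},
  ],
  fingers=0,
  grip_force=40,
)

```text
time: 0.93
tool_pos: [0.3853, 0.2129, 0.2309]
tcp_rot: [2.342, 2.094, -0.0]
wrist_force: [0.5, 0.1, -0.4]
width: -0.0
```

jog_arm(
  motion=[
    {"dx":0.88,"dy":-3.91,"dz":0,"turn":-0.122},
    {"dx":0.88,"dy":-3.91,"dz":0,"turn":-0.122},
    {"dx":0.88,"dy":-3.91,"dz":0,"turn":-0.122},
    {"dx":0.88,"dy":-3.91,"dz":0,"turn":-0.122},
    {"dx":0.88,"dy":-3.91,"dz":0,"turn":-0.122},
    {"dx":0.88,"dy":-3.91,"dz":0,"turn":-0.122},
    {"dx":0.88,"dy":-3.91,"dz":0,"turn":-0.122},
    {"dx":0.88,"dy":-3.91,"dz":0,"turn":-0.122},
    {"dx":0.88,"dy":-3.91,"dz":0,"turn":-0.122},
    {"dx":0.88,"dy":-3.91,"dz":0,"turn":-0.122},
    {"dx":0,"dy":0,"dz":-4,"turn":0},
    {"dx":0,"dy":0,"dz":-4,"turn":0},
  ],
)

```text
time: 1.93
tool_pos: [0.4766, -0.1801, 0.1533]
tcp_rot: [3.115, 0.376, 0.011]
wrist_force: [-0.7, -0.4, -1.6]
width: 0.0
```

jog_arm(
  motion=[
    {"dx":0,"dy":0,"dz":-3,"turn":0},
    {"dx":0,"dy":0,"dz":-2,"turn":0},
    {"dx":0,"dy":0,"dz":0,"turn":0},
    {"dx":0,"dy":0,"dz":0,"turn":0},
  ],
)

```text
time: 2.27
tool_pos: [0.4723, -0.1757, 0.0999]
tcp_rot: [-3.116, -0.383, 0.005]
wrist_force: [0.3, -0.4, 0.3]
width: 0.003
```

Run:
```python
from h import *
s=bot.read_state();print(s['time'],s['tool_pos'],s['tcp_rot'],s['wrist_force'])
c=cam('scene');p,d,K,D,R,t=c
q=np.array([[.474,-.177,.075],s['tool_pos']])
uv=cv2.projectPoints(q,cv2.Rodrigues(R)[0],t,K,D)[0].reshape(-1,2);print(uv)
o=cv2.resize(p[130:240,180:320,::-1],None,fx=5,fy=5,interpolation=cv2.INTER_CUBIC)
for (u,v),col in zip(uv,[(0,0,255),(0,255,0)]): cv2.circle(o,(int((u-180+.5)*5),int((v-130+.5)*5)),4,col,-1)
cv2.imwrite('pics/close.png',o)
W=np.load('scene0.npy')
# pad by darkness in the first scene picture
g=cv2.imread('pics/scene0.png').max(2)[165:185,230:258];m=g<45
print('pad dark px',m.sum(),np.median(W[165:185,230:258][m],0),W[165:185,230:258][m].mean(0))
```

```text
2.2667 [ 0.47229111 -0.17567295  0.09989318] [-3.11613803 -0.38317362  0.005418  ] [ 0.33788019 -0.37994021  0.31898364]
[[242.88359966 175.29738862]
 [242.69696773 167.58695511]]
pad dark px 9 [ 0.46913747 -0.17977681  0.07406074] [ 0.47250805 -0.17851059  0.07399859]
```

View pics/close.png

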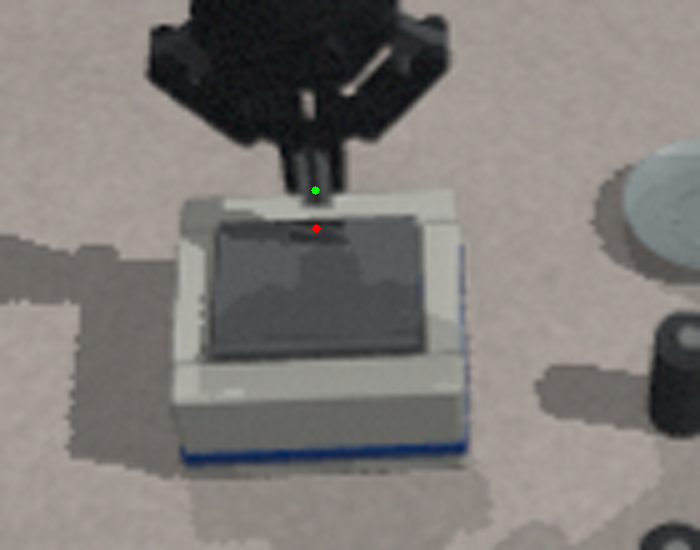

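The finger tip (green, crop (316,190)) is above the pad (red, (316,229)). The position agrees within 2 mm. Now I'll descend in small steps.

jog_arm(
  motion=[
    {"dx":0.1,"dy":0,"dz":-1.2,"turn":0},
    {"dx":0,"dy":0,"dz":-0.8,"turn":0},
    {"dx":0,"dy":0,"dz":0,"turn":0},
    {"dx":0,"dy":0,"dz":0,"turn":0},
  ],
)

```text
time: 2.65
tool_pos: [0.4746, -0.176, 0.0812]
tcp_rot: [-3.118, -0.384, 0.001]
wrist_force: [-0.3, 0.6, 0.0]
width: 0.001
```

jog_arm(
  motion=[
    {"dx":0,"dy":0,"dz":-0.4,"turn":0},
    {"dx":0,"dy":0,"dz":-0.4,"turn":0},
    {"dx":0,"dy":0,"dz":0,"turn":0},
    {"dx":0,"dy":0,"dz":0,"turn":0},
  ],
)

```text
time: 2.98
tool_pos: [0.475, -0.1764, 0.0735]
tcp_rot: [3.118, 0.384, 0.001]
wrist_force: [-0.0, -0.9, 1.4]
width: 0.003
```

jog_arm(
  motion=[
    {"dx":0,"dy":0,"dz":-0.2,"turn":0},
    {"dx":0,"dy":0,"dz":-0.2,"turn":0},
    {"dx":0,"dy":0,"dz":0,"turn":0},
    {"dx":0,"dy":0,"dz":0,"turn":0},
  ],
)

```text
time: 3.32
tool_pos: [0.4749, -0.1764, 0.0695]
tcp_rot: [3.118, 0.383, 0.001]
wrist_force: [-0.0, -0.4, 2.7]
width: -0.001
```

jog_arm(
  motion=[
    {"dx":0,"dy":0,"dz":-0.1,"turn":0},
    {"dx":0,"dy":0,"dz":-0.1,"turn":0},
    {"dx":0,"dy":0,"dz":0,"turn":0},
  ],
)

```text
time: 3.57
tool_pos: [0.4751, -0.1766, 0.0687]
tcp_rot: [3.118, 0.384, 0.0]
wrist_force: [-5.3, 0.9, 11.8]
width: 0.003
```

The force jumped to 12 N, so the hatch is at its hard stop. I'll release up and back along the pack's -x axis.

jog_arm(
  motion=[
    {"dx":-0.5,"dy":-0.1,"dz":2.5,"turn":0},
    {"dx":-2.5,"dy":-0.6,"dz":3,"turn":0},
    {"dx":-2.5,"dy":-0.6,"dz":3,"turn":0},
    {"dx":-2,"dy":-0.5,"dz":3,"turn":0},
    {"dx":0,"dy":0,"dz":3,"turn":0},
    {"dx":0,"dy":0,"dz":0,"turn":0},
    {"dx":0,"dy":0,"dz":0,"turn":0},
    {"dx":0,"dy":0,"dz":0,"turn":0},
    {"dx":0,"dy":0,"dz":0,"turn":0},
    {"dx":0,"dy":0,"dz":0,"turn":0},
    {"dx":0,"dy":0,"dz":0,"turn":0},
    {"dx":0,"dy":0,"dz":0,"turn":0},
  ],
)

```text
time: 4.57
tool_pos: [0.3993, -0.1938, 0.2111]
tcp_rot: [-3.117, -0.384, 0.003]
wrist_force: [0.1, 0.5, 1.4]
width: -0.003
```

Run:
```python
from h import *
s=bot.read_state();print(s['time'],s['tool_pos'],s['wrist_force'])
c=cam('scene');W=cloud(c);cv2.imwrite('pics/after.png',c[0][...,::-1])
P=W[120:240,195:300].reshape(-1,3)
h=P[(P[:,2]>.085)&(P[:,0]>.5)&(P[:,0]<.6)&(abs(P[:,1]+.17)<.07)]
print(len(h)); 
if len(h): print(h.min(0),h.max(0)); x=h[:,:2]@[.970,.242]; print('angle',np.arctan(np.polyfit(x,h[:,2],1)[0]))
```

```text
4.5667 [ 0.39930998 -0.19381363  0.21105618] [0.11537166 0.47689528 1.37779086]
997
[ 0.50003976 -0.21115468  0.08505687] [ 0.54139839 -0.1188853   0.13754659]
angle -1.1785926741680306
```

View pics/after.png

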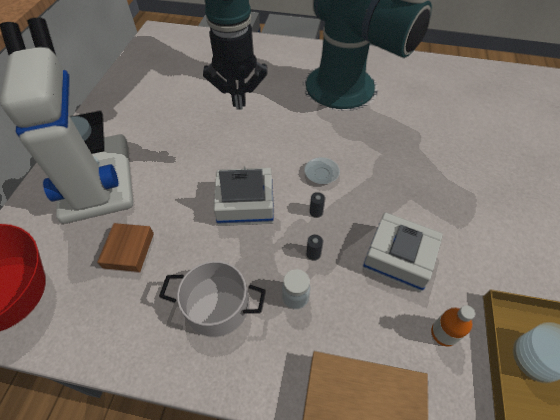

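The picture shows the wide hatch standing open at (243,185), tip height 0.1375 m and angle about 1.18 rad. The narrow hatch at (407,243) is shut, everything else looks unmoved and the gripper is clear.

jog_arm(
  motion=[
    {"dx":0,"dy":0,"dz":0,"turn":0},
    {"dx":0,"dy":0,"dz":0,"turn":0},
    {"dx":0,"dy":0,"dz":0,"turn":0},
    {"dx":0,"dy":0,"dz":0,"turn":0},
    {"dx":0,"dy":0,"dz":0,"turn":0},
    {"dx":0,"dy":0,"dz":0,"turn":0},
  ],
)

```text
time: 5.12
tool_pos: [0.3997, -0.1942, 0.2124]
tcp_rot: [3.118, 0.384, 0.0]
wrist_force: [-0.3, -0.1, 0.6]
width: -0.001
```

```bash
python3 -c "
from h import *
print(bot.read_state()['wrist_force'],bot.finish_job())"
```

```text
the job is handed in; nothing more can be done
[-0.34477895 -0.11931957  0.58432012] None
```

I pressed the wide hatch's pad once with closed fingertips until it hit the stop, where the vertical force jumped from about 3 to 12 N. I then moved up and back, and the hatch sprang open. I handed the job in at about 5.1 s on the robot's clock.

- **Wide hatch:** in the last depth image it stood open at about 1.18 rad with its edge 137 mm high. That image was one frame, so I did not measure whether the hatch was at rest; I waited another half second before handing in.
- **Narrow hatch and everything else:** by eye in that image, the narrow hatch was shut and both packs and all bystanders were where they began. I did not re-measure their positions.
- **Gripper:** it was clear of everything, about 0.21 m up, and the wrist force read close to zero.

My first two move calls were refused because rows had left out "dz" (two were empty), and nothing moved. No other check failed or disagreed.

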